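# Lock the breakfast tray with its taper pin

## Task

Shut the breakfast tray and wedge it tight: gently push the tray in by its lip until it meets its ejector spring, then take the red-knobbed taper pin out of its parking hole and press it straight down through the middle hole of the steel keeper plate and the tray's lug below, so that the taper pulls the two holes towards line and draws the tray home against its buffer. Stop when the pin is hand tight, at a push of about 12 N: not loose, not forced. Let go, and leave the plain black pin and the breakfast things where they are.

Things in the scene. Friction and masses are not known exactly. Their poses are not given: they have to be found in the camera images.
- riser: White laminate pull-out tray unit, fixed, 240 (x) by 360 (y) by 110 mm high; its open front faces its own -x. Origin: centre of its underside. A steel keeper plate on its top, 190 mm wide, 5 mm thick, top face 115 mm up, overhangs the front by 44 mm; it has three round holes in a row along y, 141 mm from the origin in -x: the lock hole (17.5 mm) in the middle, parking holes (21.5 mm) 65 mm to either side.
- keeper_hole (a point): Centre of the middle (lock) hole, 17.5 mm across, at the top face of the 5 mm thick keeper plate. Axes as the unit's: z up, x into the unit. Plate, lug and pin begin to bend at a push of about 20 N.
- tray (a joint): Tray slide, m: 0 with the lug hole in line with the lock hole, growing as the tray comes out (unit's -x). 1.1 kg, 0.6 N of drag. A light ejector spring meets it at 0.009 and pushes up to 3 N; let go, the tray comes to rest between 0.007 and 0.009. A firm rubber buffer (40 N per mm) on an adjusting screw, set differently each time and out of sight, stops it somewhere from 0.0015 to 0.005.
- lug_hole (a point): Centre of the round 17.5 mm hole in the tray's steel lug, at the lug's top face. The lug is 6 mm thick and 46 mm wide, its top 2 mm below the underside of the keeper plate; it moves with the tray.
- push_lip (a point): Centre of the front face of the tray's push lip: a flat upright steel lip at the front end of the lug, 46 mm wide, 24 mm high (84 to 108 mm above the table), its face looking to the unit's -x; push it towards the unit's +x. It stands 35 mm in front of the lug hole's centre, and 12 mm in front of the keeper plate's edge when the tray is in line.
- taper_pin_grip (a point): Centre of the red upright knob (28 mm across, 40 mm high) of the polished steel taper pin, 110 g, which hangs by its collar in one parking hole. Below the knob: collar (28 mm across, 4 mm thick, underside 24 mm below this point), then 42 mm of slow taper from 18.8 down to 12 mm across and a 16 mm nose from 12 to 5 mm, its flat tip 82 mm below this point.
- taper_pin_collar (a point): The taper pin's axis at the underside of its collar; z along the pin, up. In the lock hole the pin wedges tight with the collar still 5 to 30 mm above the plate, where depends on the buffer: the push needed is a few N while the tray is drawn in and climbs by 1 to 3 N per mm once it is on its buffer. A tight pin stays put when let go.
- taper_pin_tip (a point): The middle of the taper pin's tip.
- plain_pin_grip (a point): Centre of the black knob of the plain pin (same length, straight 19 mm shank: a pull-out stop for other days), parked in the other parking hole. Leave it.
- creamer: White ceramic creamer, 72 mm across with a handle, 78 mm high; origin at the centre of its underside. Leave it.
- sugar_shaker: Clear glass sugar shaker with a steel top, 66 mm across, 126 mm high; origin at the centre of its underside. Leave it.
- egg_cup: Yellow silicone egg cup, 52 mm across and high; origin at the centre of its underside. Leave it.
- coasters: Stack of black round coasters, 96 mm across, 27 mm high; origin at the centre of its underside. Leave it.
- teaspoon: Stainless teaspoon lying on the table, 140 mm long; origin under its middle. Leave it.
- mug: Blue mug, 82 mm across with a handle, 95 mm high; origin at the centre of its underside. Leave it.

How it is judged:
By the outcome, as a careful person would: the job done as asked, in the order asked, and still so for the second after the job is handed in, with the robot touching nothing.
It also fails if it takes over 72 s, if anything falls off the work surface, if the arm or the gripper's body presses on something with over 40 N, if the wrist force passes 120 N, or if a joint passes its speed limit or range.

## Robot

A 6-joint arm with a two-finger parallel gripper is mounted at the origin on the work surface. World frame = base frame: x ahead of the robot, y to its left, z up, the work surface at z = 0. Lengths are in m, angles in degrees, forces in N, time in s.
With the tool pointing down it reaches from about 0.375 to 0.9 m from the base axis. Payload 3.1 kg.
Tool frame: the origin (TCP) lies on the centre line of the jaws, within the pads' length; the fingertips stand 25 mm ahead of it and the grasp point (between the pads) lies 6 mm ahead of it; z points along the fingers, y is the line along which they close (so a half turn about z gives the same grasp; the last joint's range is limited). The gripper opens to 87 mm and grips with 3 to 60 N. Pads are 19 mm wide; open, the fingers measure 117 mm over their backs; the gripper's body (75 mm by 190 mm) begins 51 mm behind the grasp point.
Start: joints at [-87.061, 30.224, 82.088, -0, 67.689, -10.227], TCP at [0.142, -0.609, 0.248] pointing down, gripper open.
Joint ranges: [-176.69, 176.69], [-43.24, 126.21], [12.49, 139.97], [-82, 262], [0, 151.66], [-163.58, 163.58]. Speed limits (degrees/s): [159.86, 159.86, 180, 180, 180, 180].

## Interface

Orientations are given as a 3x3 rotation matrix whose columns are the frame's x, y, z axes.
In Python, from rig import * gives the robot as it stands.
- The arm moves only by the tool step_arm, never from a script. Its argument "steps" is a list of rows, each a list of 7 numbers: the shift along the tool's x, y, z normalised to -1 to 1, where 1 is 0.3 m, then the turn, a rotation vector about the tool's x, y, z normalised to -1 to 1, where 1 is 45 degrees, then the gripper's target within -1 to 1 (shut at 1, half-way at 0, fully open at -1). A call has 1 to 8 rows; each row is the pose to reach, as a shift and turn from the pose commanded when the call began, along the tool's axes at that moment; what a row does not reach only later rows make up. A row lasts 1/12 s, in which the tool goes at most 41.7 mm and 7.16 degrees, less where a joint would pass 70% of its speed; a pose out of reach is approached as far as the arm can. A call with a number of a shift or a turn outside -1 to 1 is refused whole. A call with a gripper value outside its range is refused whole. The fingers move at their own pace and stop on an object; the grip force is fixed at half the most. Time passes only in rows, so rows that repeat a pose let the fingers close. It gives the time, the measured TCP pose, the force, the opening and the grip force at its end, in the units of the state.
- read_state(): the state, without advancing time (a new reading comes with each control period).
- capture(name): name is "scene" or "top" or "wrist"; returns a dict with "image" (420x560x3 uint8, red, green, blue), "vertical_fov" (degrees; the focal length in pixels is half the picture's height over the tangent of half this angle, whatever the lens; pixels are square), "cx", "cy" (the principal point, pixels), "world_from_camera" (4x4, takes a point from camera to world coordinates); the wrist camera has in their place "T_tool_cam" (4x4, takes a point from camera to tool coordinates, whose origin is the TCP and whose axes are the flange's). Camera axes: x right, y down, z forward; pixel columns grow to the right and rows downward; lengths in m; the calibration is good to about 2 mm. The wrist camera is an equidistant fisheye: a pixel r from the principal point sees the ray r / f radians off the axis. A picture is of the moment at which its call begins: read the wrist's pose just before it. There is no depth.
- hand_in(): hands the job in; it is judged then, once.
The state is a dict: "time_s": time; "joint_positions": joint angles; "qvel": joint speeds; "tau": joint torques, N m; "position": TCP position; "tcp_rot": TCP orientation; "force": force on the tool from outside, world axes, zero at the start; "moment": the same for the moment, N m; "opening": opening from 0.0 (shut) to 1.0 (fully open); "grasp_force": force on a finger pad.
Only numpy, scipy, OpenCV 4.12 (cv2) and the standard library are available. Lean on these libraries where they do the work, as an engineer would, in place of code of your own. Each camera call takes 0.05 s, during which the arm holds its last target. There are 200 camera calls.

## Working session

There is one attempt and no reset: what is moved stays moved. The work goes in short steps, Python scripts to look and compute and a tool call to move; the robot and the scene stay as the last step left them, time stands still between calls to the robot, and variables do not carry over. Pictures are saved under pics/ and viewed, at most 11 in all, crops included, and the job is handed in when it is done.

Besides the shell and the picture viewer there is one more tool, called after "Call:" as name([rows], argument=value, ...), one row to a line, values as JSON. step_arm: Moves the arm, as the interface text tells. Scaled input: -1 to 1 covers 0.3 m each way for a shift and 45 degrees each way for a turn. Its arguments: {"type":"object","properties":{"steps":{"type":"array"}},"required":["steps"]}

```bash
mkdir -p pics; python3 - <<'E'
from rig import *
import cv2
s=read_state(); print({k:s[k] for k in('time_s','position','tcp_rot','force','opening')})
for n in('scene','top'):
    c=capture(n); cv2.imwrite(f'pics/{n}0.png',c['image'][:,:,::-1]); print(n,c['vertical_fov'],c['cx'],c['cy'],c['world_from_camera'])
E
```

```text
{'time_s': 0.0, 'position': array([ 0.14237423, -0.60788315,  0.24657374]), 'tcp_rot': array([[ 9.73702361e-01,  2.27823843e-01, -9.47526436e-05],
       [ 2.27823518e-01, -9.73700077e-01,  2.14577769e-03],
       [ 3.96598664e-04, -2.11093569e-03, -9.99997693e-01]]), 'force': array([ 0.50271459,  0.00826017, -0.10733752]), 'opening': 0.9980928290598086}
scene 57.662686526557415 279.0033913320478 215.77332508762908 [[-0.15078766  0.78771662 -0.59729859  1.14565704]
 [ 0.98845155  0.11093711 -0.10323028  0.08580957]
 [-0.01505363 -0.60596657 -0.79534766  0.87513917]
 [ 0.          0.          0.          1.        ]]
top 44.649688512226646 277.91025827344936 210.6732862378552 [[-1.28839542e-02 -9.80761993e-01  1.94781716e-01  2.79488753e-01]
 [-9.99869076e-01  1.07293951e-02 -1.21124531e-02  1.44071964e-03]
 [ 9.78954361e-03 -1.94912271e-01 -9.80771824e-01  1.58448965e+00]
 [ 0.00000000e+00  0.00000000e+00  0.00000000e+00  1.00000000e+00]]
```

View pics/scene0.png

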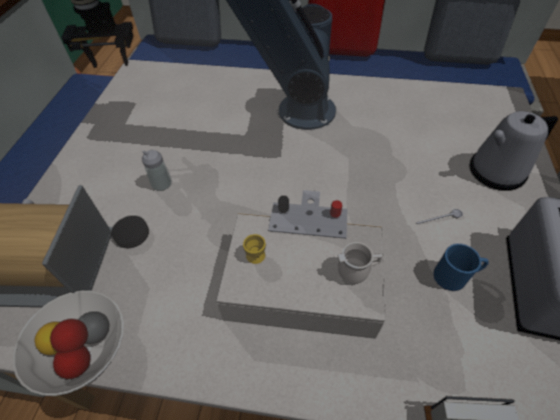

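View pics/top0.png

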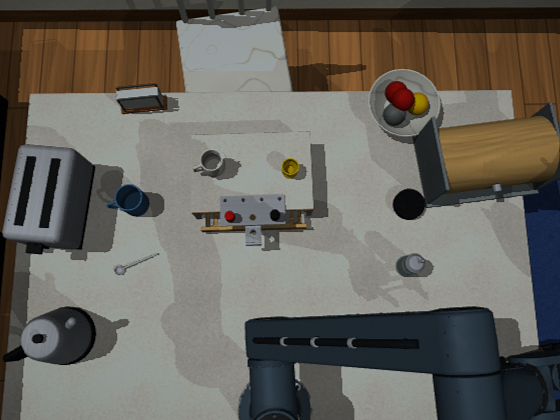

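The unit faces the robot, with the red knob at top-view (230,216), the black knob at (275,215) and the lip at about (254,240). I'll enlarge that area from both cameras.

```bash
cat >h.py <<'E'
import numpy as np, cv2
from rig import *
def ray(c,u,v):
    f=c['image'].shape[0]/2/np.tan(np.radians(c['vertical_fov']/2))
    d=np.array([(u-c['cx'])/f,(v-c['cy'])/f,1.]);T=c['world_from_camera'];return T[:3,3],T[:3,:3]@d
def atz(c,u,v,z):
    o,d=ray(c,u,v);return o+d*(z-o[2])/d[2]
def wpix(c,s,P):  # world -> wrist pixel
    f=c['image'].shape[0]/2/np.tan(np.radians(c['vertical_fov']/2))
    p=np.asarray(s['tcp_rot']).T@(np.asarray(P)-s['position']);T=c['T_tool_cam'];q=T[:3,:3].T@(p-T[:3,3])
    th=np.arctan2(np.hypot(q[0],q[1]),q[2]);n=q[:2]/np.hypot(*q[:2]);return np.array([c['cx'],c['cy']])+f*th*n
def watz(c,s,u,v,z):
    f=c['image'].shape[0]/2/np.tan(np.radians(c['vertical_fov']/2))
    d=np.array([u-c['cx'],v-c['cy']]);r=np.hypot(*d);th=r/f
    q=np.array([*(np.sin(th)*d/r),np.cos(th)]);T=c['T_tool_cam'];R=np.asarray(s['tcp_rot'])
    o=s['position']+R@T[:3,3];w=R@T[:3,:3]@q;return o+w*(z-o[2])/w[2]
E
python3 - <<'E'
import cv2,numpy as np
a=cv2.imread('pics/top0.png')[185:255,185:320];b=cv2.imread('pics/scene0.png')[180:250,240:375]
cv2.imwrite('pics/z.png',np.vstack([cv2.resize(x,None,fx=4.2,fy=4.2,interpolation=cv2.INTER_CUBIC) for x in(a,b)]))
E
python3 - <<'E'
from h import *
t=capture('top')
print('red top',atz(t,230,216,.159),'black',atz(t,275,215,.159),'lip',atz(t,254,240,.1))
E
```

```text
red top [0.54868935 0.11978918 0.159     ] black [ 0.55016745 -0.00774599  0.159     ] lip [0.48762326 0.05417103 0.1       ]
```

View pics/z.png

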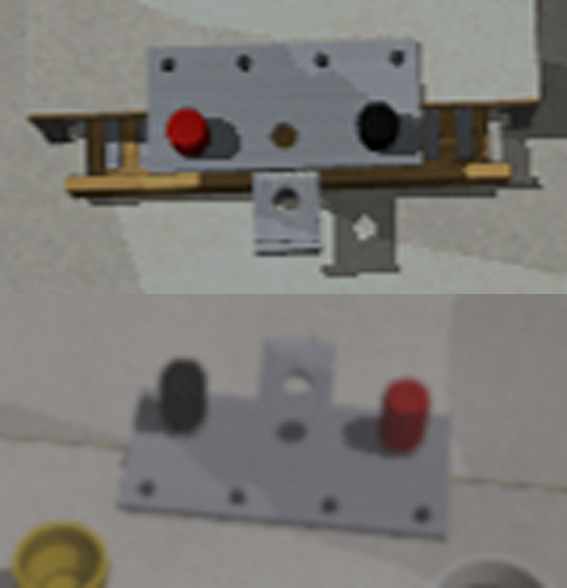

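```bash
python3 - <<'E'
from h import *
t=capture('top');c=capture('scene');w=capture('wrist')
p=lambda x,y:(185+x/4.2,185+y/4.2)
q=lambda x,y:(240+x/4.2,180+(y-294)/4.2)
for n,a,z in[('red',(187,126),.159),('blk',(379,121),.159),('lock',(285,135),.113),('lug',(286,199),.108),('lipL',(254,252),.108),('lipR',(320,250),.108),('pfl',(143,169),.115),('pfr',(421,164),.115)]:
    print(n,atz(t,*p(*a),z).round(4))
for n,a,z in[('red',(406,387),.159),('blk',(184,366),.159),('lock',(291,431),.113),('lug',(296,381),.106)]:
    print('s',n,atz(c,*q(*a),z).round(4))
print(w['vertical_fov'],w['cx'],w['cy'],w['T_tool_cam'])
s=read_state();R=s['tcp_rot']
for P in([.47,-.25,.25],[.41,.055,.25]):print(R.T@(np.array(P)-s['position'])/.3)
E
```

```text
red [0.5516 0.1212 0.159 ]
blk [ 0.5536 -0.0085  0.159 ]
lock [0.5532 0.0568 0.113 ]
lug [0.5089 0.0564 0.108 ]
lipL [0.4722 0.0787 0.108 ]
lipR [0.473  0.0331 0.108 ]
pfl [0.53   0.1551 0.115 ]
pfr [ 0.5314 -0.0376  0.115 ]
s red [0.5474 0.1248 0.159 ]
s blk [ 0.5495 -0.0041  0.159 ]
s lock [0.5527 0.0611 0.113 ]
s lug [0.5078 0.0599 0.106 ]
65.70646984690485 280.9474862036749 208.79860160926572 [[-4.65246293e-04 -9.70198313e-01 -2.42311816e-01  6.54138992e-02]
 [ 9.99999884e-01 -4.81287829e-04  7.00915579e-06 -7.53546902e-04]
 [-1.23421999e-04 -2.42311785e-01  9.70198425e-01 -1.37502065e-01]
 [ 0.00000000e+00  0.00000000e+00  0.00000000e+00  1.00000000e+00]]
[ 1.33549476 -0.91427824 -0.00852587]
[ 1.37237918 -1.94977335 -0.0077996 ]
```

Call:
step_arm([
  [1,-0.68,0,0,0,0.273,1],
  [1,-0.68,0,0,0,0.273,1],
  [1,-0.68,0,0,0,0.273,1],
  [1,-0.68,0,0,0,0.273,1],
  [1,-0.68,0,0,0,0.273,1],
  [1,-0.68,0,0,0,0.273,1],
  [1,-0.68,0,0,0,0.273,1],
  [1,-0.68,0,0,0,0.273,1],
])

```text
time_s: 0.97
position: [0.3691, -0.3617, 0.2477]
tcp_rot: [[1.0, 0.015, 0.0], [0.015, -1.0, -0.0], [0.0, 0.0, -1.0]]
force: [1.1, 0.1, 0.8]
opening: 0.481
grasp_force: 0.0
```

```bash
python3 - <<'E'
from h import *
s=read_state();R=s['tcp_rot'];print(s['position'],R)
for P in([.435,.059,.25],[.435,.059,.16]):print(R.T@(np.array(P)-s['position'])/.3)
E
```

```text
[ 0.36909866 -0.36165252  0.24771704] [[ 9.99888587e-01  1.49246827e-02  2.60688883e-04]
 [ 1.49247586e-02 -9.99888577e-01 -2.91990420e-04]
 [ 2.56301971e-04  2.95848607e-04 -9.99999923e-01]]
[ 0.24057572 -1.39873805 -0.00796201]
[ 0.24049883 -1.3988268   0.29203796]
```

Call:
step_arm([
  [0.15,-1,0,0,0,0,1],
  [0.15,-1,0,0,0,0,1],
  [0.15,-1,0,0,0,0,1],
  [0.15,-1,0,0,0,0,1],
  [0.15,-1,0,0,0,0,1],
  [0.15,-1,0,0,0,0,1],
  [0.15,-1,0,0,0,0,1],
  [0.15,-1,0,0,0,0,1],
])

```text
time_s: 1.63
position: [0.4072, -0.0575, 0.2476]
tcp_rot: [[1.0, 0.02, -0.001], [0.02, -1.0, 0.003], [-0.001, -0.003, -1.0]]
force: [0.7, -1.3, -0.9]
opening: 0.005
grasp_force: 0.0
```

Call:
step_arm([
  [0.09,-0.4,0.2,0,0,0.01,1],
  [0.09,-0.4,0.2,0,0,0.01,1],
  [0.09,-0.4,0.2,0,0,0.01,1],
  [0.09,-0.4,0.2,0,0,0.01,1],
  [0.09,-0.4,0.2,0,0,0.01,1],
  [0.09,-0.4,0.2,0,0,0.01,1],
])

```text
time_s: 2.13
position: [0.4336, 0.0583, 0.1874]
tcp_rot: [[1.0, 0.01, -0.001], [0.01, -1.0, -0.0], [-0.001, 0.0, -1.0]]
force: [0.2, -1.1, 0.7]
opening: -0.0
grasp_force: 0.0
```

```bash
python3 - <<'E'
from h import *
s=read_state();R=s['tcp_rot'];print(s['position'],s['force'],s['time_s'],s['opening'],R[:,0])
c=capture('wrist');cv2.imwrite('pics/w1.png',c['image'][:,:,::-1])
for n,P in(('red',[.5495,.123,.159]),('lock',[.5527,.059,.115]),('lug',[.508,.058,.108]),('lipmid',[.4735,.058,.108])):print(n,wpix(c,s,P).round(1))
E
```

```text
[0.43356198 0.05827684 0.18737977] [ 0.23358745 -1.09221454  0.65256893] 2.1333 -0.0003686442223470622 [ 9.99950675e-01  9.91211641e-03 -6.30595129e-04]
red [162.2  39.1]
lock [282.6  47.4]
lug [283.4 115.4]
lipmid [282.9 166.9]
```

View pics/w1.png

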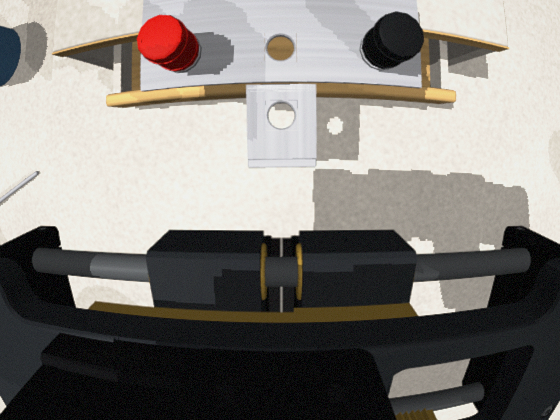

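The wrist view matches the prediction within about 2 px (lock hole (280,47), lug hole (281,115), lip (282,164)). Next I'll go down in front of the lip.

Call:
step_arm([
  [0,0,0.22,0,0,0,1],
  [0,0,0.22,0,0,0,1],
  [0,0,0.22,0,0,0,1],
  [0.04,0,0.22,0,0,0,1],
  [0.07,0,0.22,0,0,0,1],
  [0.07,0,0.22,0,0,0,1],
])

```text
time_s: 2.68
position: [0.4586, 0.0566, 0.1232]
tcp_rot: [[1.0, 0.006, 0.007], [0.006, -1.0, -0.001], [0.007, 0.001, -1.0]]
force: [1.2, 0.2, 1.0]
opening: 0.01
grasp_force: 0.0
```

```bash
python3 - <<'E'
from h import *
s=read_state();R=s['tcp_rot'];print(s['position'],s['force'],s['time_s'])
c=capture('wrist')
for n,P in(('lock',[.5527,.059,.115]),('lug',[.508,.058,.108]),('lipmid',[.4735,.058,.108])):print(n,wpix(c,s,P).round(1))
I=c['image'][:,:,::-1];cv2.imwrite('pics/w2.png',I)
E
```

```text
[0.45864233 0.05661125 0.1231986 ] [1.24079985 0.18731863 0.96759401] 2.6833
lock [278.2  66.1]
lug [280.  163.1]
lipmid [279.7 233. ]
```

Call:
step_arm([
  [0.01,0,0,0,0,0,1],
  [0.02,0,0,0,0,0,1],
  [0.03,0,0.005,0,0,0,1],
  [0.04,0,0.01,0,0,0,1],
  [0.05,0,0.01,0,0,0,1],
  [0.06,0,0.01,0,0,0,1],
  [0.07,0,0.01,0,0,0,1],
  [0.08,0,0.01,0,0,0,1],
])

```text
time_s: 3.4
position: [0.4787, 0.0583, 0.1184]
tcp_rot: [[1.0, 0.008, -0.001], [0.008, -1.0, 0.0], [-0.001, -0.0, -1.0]]
force: [-0.6, 0.5, -0.4]
opening: 0.001
grasp_force: 0.4
```

```bash
python3 - <<'E'
from h import *
s=read_state();print(s['position'],s['force'],s['time_s'])
c=capture('wrist');I=c['image'][:,:,::-1];cv2.imwrite('pics/w3.png',I[0:330,130:430])
print('lock',wpix(c,s,[.5527,.059,.115]))
E
```

```text
[0.47870571 0.05830522 0.11837879] [-0.56297827  0.51689582 -0.3551317 ] 3.4
lock [282.17839447 109.04998943]
```

View pics/w3.png

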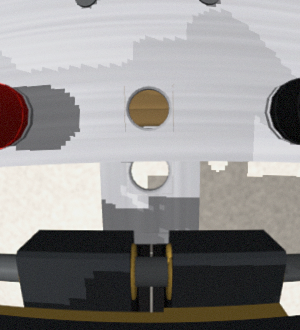

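Call:
step_arm([
  [0.007,0,0,0,0,0,1],
  [0.014,0,0,0,0,0,1],
  [0.021,0,0,0,0,0,1],
  [0.027,0,0,0,0,0,1],
  [0.032,0,0,0,0,0,1],
  [0.036,0,0,0,0,0,1],
  [0.036,0,0,0,0,0,1],
  [0.036,0,0,0,0,0,1],
])

```text
time_s: 4.12
position: [0.4898, 0.0581, 0.1186]
tcp_rot: [[1.0, 0.008, 0.001], [0.008, -1.0, -0.0], [0.001, 0.0, -1.0]]
force: [1.0, -0.8, -0.1]
opening: 0.005
grasp_force: 0.0
```

```bash
python3 - <<'E'
from h import *
for i in range(3):
    s=read_state();c=capture('wrist');print(s['position'],s['force'],s['time_s'])
print('lock',wpix(c,s,[.5527,.059,.115]),'lug at .0085',wpix(c,s,[.5442,.059,.108]))
cv2.imwrite('pics/w4.png',c['image'][100:330,180:380,::-1])
E
```

```text
[0.48981975 0.05813691 0.11861764] [ 0.96211772 -0.77942505 -0.05771232] 4.1167
[0.48974428 0.05815381 0.11862752] [-0.67303717 -0.29830566 -0.74276441] 4.1667
[0.48965387 0.05815156 0.11862725] [ 0.52129287 -1.30872241 -0.22194571] 4.2167
lock [281.61052797 134.29794215] lug at .0085 [281.43683968 152.68268607]
```

Call:
step_arm([
  [0.004,0,0,0,0,0,1],
  [0.008,0,0,0,0,0,1],
  [0.012,0,0,0,0,0,1],
  [0.016,0,0,0,0,0,1],
  [0.02,0,0,0,0,0,1],
  [0.024,0,0,0,0,0,1],
  [0.026,0,0,0,0,0,1],
  [0.026,0,0,0,0,0,1],
])

```text
time_s: 4.93
position: [0.4976, 0.0583, 0.1185]
tcp_rot: [[1.0, 0.008, 0.001], [0.008, -1.0, -0.0], [0.001, 0.0, -1.0]]
force: [-0.9, 0.6, -0.2]
opening: 0.007
grasp_force: 0.0
```

```bash
python3 - <<'E'
from h import *
F=[]
for i in range(5):
    s=read_state();c=capture('wrist');F.append(s['force'])
print(s['position'],np.mean(F,0),s['time_s'])
print('lock',wpix(c,s,[.5527,.059,.115]),'lug at .0085',wpix(c,s,[.5442,.059,.108]))
cv2.imwrite('pics/w5.png',cv2.resize(c['image'][100:260,180:380,::-1],None,fx=3,fy=3))
E
```

```text
[0.49744636 0.05823093 0.11857557] [-0.13361213 -0.21416042 -0.25545736] 5.1333
lock [281.66815444 152.22053369] lug at .0085 [281.49096972 169.63225697]
```

View pics/w5.png

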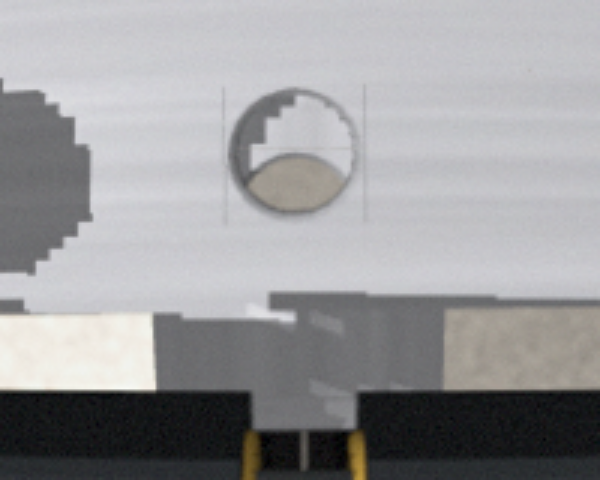

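```bash
cat > m.py <<'E'
from h import *
import sys
u0,v0,v1=map(float,sys.argv[1:])
s=read_state();c=capture('wrist')
L=watz(c,s,u0,v0,.115);e=watz(c,s,u0,v1,.108);print('lock',L.round(4),'lug edge',e.round(4),'tray',(L[0]-(e[0]-.00875)).round(4))
E
python3 m.py 278 150.3 151.7
```

```text
lock [0.5535 0.0606 0.115 ] lug edge [0.5524 0.0606 0.108 ] tray 0.0098
```

Call:
step_arm([
  [0.002,0,0,0,0,0,1],
  [0.004,0,0,0,0,0,1],
  [0.006,0,0,0,0,0,1],
  [0.007,0,0,0,0,0,1],
  [0.007,0,0,0,0,0,1],
])

```text
time_s: 5.65
position: [0.4992, 0.0583, 0.1185]
tcp_rot: [[1.0, 0.008, -0.0], [0.008, -1.0, 0.0], [-0.0, -0.0, -1.0]]
force: [-1.6, 0.4, 0.7]
opening: 0.009
grasp_force: 0.3
```

```bash
python3 - <<'E'
from h import *
F=[]
for i in range(6):
    s=read_state();c=capture('wrist');F.append(s['force'])
print(s['position'],np.mean(F,0),s['time_s'])
cv2.imwrite('pics/w6.png',cv2.resize(c['image'][100:260,180:380,::-1],None,fx=3,fy=3))
E
```

```text
[0.49926523 0.05830787 0.11853049] [-0.87707074  0.28711175  0.40942817] 5.9
```

Call:
step_arm([
  [0.002,0,0,0,0,0,1],
  [0.004,0,0,0,0,0,1],
  [0.004,0,0,0,0,0,1],
  [0.004,0,0,0,0,0,1],
])

```text
time_s: 6.28
position: [0.5005, 0.0583, 0.1185]
tcp_rot: [[1.0, 0.008, -0.0], [0.008, -1.0, 0.0], [-0.0, -0.0, -1.0]]
force: [-0.8, -0.2, 0.3]
opening: 0.007
grasp_force: 0.5
```

```bash
python3 - <<'E'
from h import *
F=[]
for i in range(6):
    s=read_state();c=capture('wrist');F.append(s['force'])
print(s['position'],np.mean(F,0),s['time_s'])
cv2.imwrite('pics/w7.png',cv2.resize(c['image'][100:260,180:380,::-1],None,fx=3,fy=3))
E
```

```text
[0.50051673 0.05834119 0.11853044] [-0.7085857  -0.17858168  0.07588517] 6.5333
```

View pics/w7.png

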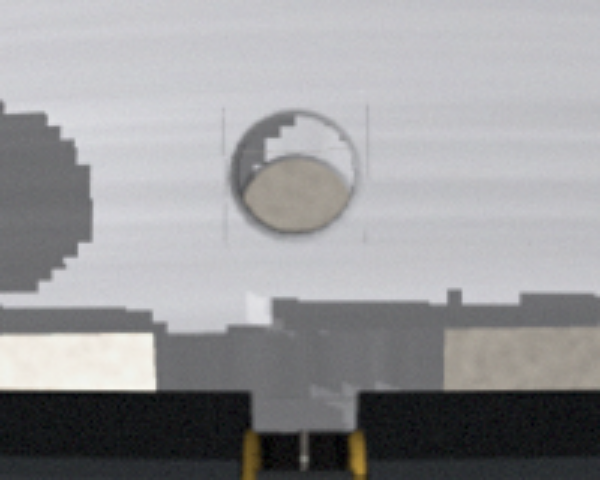

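Call:
step_arm([
  [-0.01,0,0,0,0,0,1],
  [-0.05,0,0,0,0,0,1],
  [-0.06,0,-0.1,0,0,0,1],
  [-0.06,0,-0.35,0,0,0,1],
  [-0.06,0,-0.35,0,0,0,-1],
  [0.05,-0.22,-0.35,0,0,0,-1],
  [0.05,-0.22,-0.35,0,0,0,-1],
  [0.05,-0.22,-0.35,0,0,0,-1],
])

```text
time_s: 7.25
position: [0.5186, 0.128, 0.2253]
tcp_rot: [[1.0, 0.01, 0.008], [0.01, -1.0, 0.002], [0.008, -0.002, -1.0]]
force: [0.2, 0.2, 0.5]
opening: 0.223
grasp_force: 0.0
```

```bash
python3 - <<'E'
from h import *
capture('wrist');s=read_state();c=capture('wrist');print(s['position'],s['force'],s['time_s'],s['opening'])
I=c['image'];m=cv2.inRange(cv2.cvtColor(I,cv2.COLOR_RGB2HSV),(0,150,60),(8,255,255))|cv2.inRange(cv2.cvtColor(I,cv2.COLOR_RGB2HSV),(172,150,60),(180,255,255))
n,l,st,ce=cv2.connectedComponentsWithStats(m);i=1+np.argmax(st[1:,4]);print(st[i],ce[i])
print('red pred',wpix(c,s,[.5525,.1255,.159]),'lock',wpix(c,s,[.5535,.0606,.115]))
cv2.imwrite('pics/w8.png',I[:,:,::-1])
E
```

```text
[0.5165102  0.12623883 0.22428568] [-1.14337729 -0.70816207  0.15294118] 7.3 0.26830253586240455
[ 263  153   43   45 1502] [283.62117177 175.09653795]
red pred [283.81293883 176.19541595] lock [366.40598039 168.64453312]
```

View pics/w8.png

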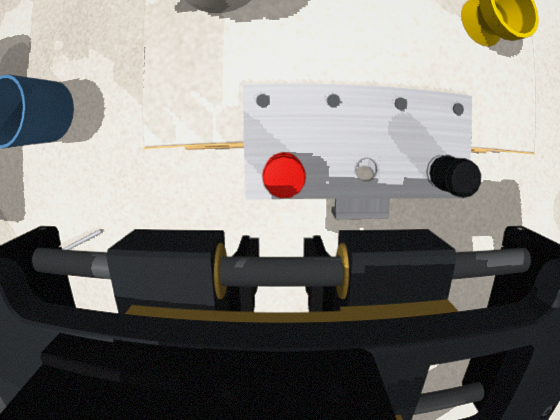

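Red knob at (284,175) and lock hole at (366,169), both as predicted. The tray has stayed in. Next I'll grasp the knob.

Call:
step_arm([
  [0.12,0.002,0,0,0,0,-1],
  [0.12,0.002,0,0,0,0,-1],
  [0.12,0.002,0,0,0,0,-1],
  [0.12,0.002,0,0,0,0,-1],
  [0.12,0.002,0.1,0,0,0,-1],
  [0.12,0.002,0.2,0,0,0,-1],
  [0.12,0.002,0.25,0,0,0,-1],
  [0.12,0.002,0.25,0,0,0,-1],
])

```text
time_s: 8.02
position: [0.547, 0.1234, 0.1451]
tcp_rot: [[1.0, 0.007, -0.01], [0.007, -1.0, -0.0], [-0.01, 0.0, -1.0]]
force: [-0.4, -0.4, -0.9]
opening: 0.924
grasp_force: 0.0
```

```bash
python3 - <<'E'
from h import *
capture('wrist');s=read_state();print(s['position'],s['force'],s['time_s'],s['opening'],s['tcp_rot'])
E
```

```text
[0.54861081 0.12358721 0.14692013] [0.59691668 0.28501849 0.47981111] 8.0667 0.957534085691086 [[ 9.99959164e-01  6.97168372e-03 -5.75037309e-03]
 [ 6.97059158e-03 -9.99975683e-01 -2.09944273e-04]
 [-5.75169693e-03  1.69852197e-04 -9.99983444e-01]]
```

Call:
step_arm([
  [0,0,0,0,0,0,-1],
  [0,0,0,0,0,0,-1],
  [0,0,0,0,0,0,-1],
])

```text
time_s: 8.32
position: [0.5519, 0.1241, 0.1501]
tcp_rot: [[1.0, 0.008, 0.003], [0.008, -1.0, 0.0], [0.003, -0.0, -1.0]]
force: [0.2, -0.3, -0.1]
opening: 0.997
grasp_force: 0.0
```

Call:
step_arm([
  [0.002,-0.005,0.006,0,0,0,-1],
  [0.002,-0.005,0.006,0,0,0,1],
  [0.002,-0.005,0.006,0,0,0,1],
  [0.002,-0.005,0.006,0,0,0,1],
  [0.002,-0.005,0.006,0,0,0,1],
  [0.002,-0.005,0.006,0,0,0,1],
  [0.002,-0.005,0.006,0,0,0,1],
  [0.002,-0.005,0.006,0,0,0,1],
])

```text
time_s: 8.98
position: [0.5516, 0.1256, 0.1467]
tcp_rot: [[1.0, 0.007, -0.0], [0.007, -1.0, 0.0], [-0.0, -0.0, -1.0]]
force: [-0.3, 0.3, 0.6]
opening: 0.555
grasp_force: 0.0
```

Call:
step_arm([
  [0,0,0,0,0,0,1],
  [0,0,0,0,0,0,1],
  [0,0,0,0,0,0,1],
  [0,0,0,0,0,0,1],
])

```text
time_s: 9.32
position: [0.5516, 0.1256, 0.1467]
tcp_rot: [[1.0, 0.008, -0.0], [0.008, -1.0, -0.0], [-0.0, 0.0, -1.0]]
force: [-0.2, 0.9, -0.1]
opening: 0.316
grasp_force: 30.0
```

Call:
step_arm([
  [0,0,-0.03,0,0,0,1],
  [0,0,-0.08,0,0,0,1],
  [0,0,-0.15,0,0,0,1],
  [0,0,-0.22,0,0,0,1],
  [0,0,-0.26,0,0,0,1],
  [0,0,-0.26,0,0,0,1],
  [0,0,-0.26,0,0,0,1],
])

```text
time_s: 9.9
position: [0.5518, 0.1257, 0.2256]
tcp_rot: [[1.0, 0.008, 0.002], [0.008, -1.0, 0.0], [0.002, -0.0, -1.0]]
force: [-0.6, -0.4, -1.7]
opening: 0.313
grasp_force: 30.0
```

```bash
python3 - <<'E'
from h import *
s=read_state();c=capture('wrist');print(s['position'],s['force'],s['time_s'],s['opening'])
print('lock',wpix(c,s,[.5535,.0606,.115]),'tip',wpix(c,s,[s['position'][0],s['position'][1],s['position'][2]-.0897]))
cv2.imwrite('pics/w9.png',c['image'][:,:,::-1])
P=np.array([.5500,.0606,s['position'][2]]);print(s['tcp_rot'].T@(P-s['position'])/.3)
E
```

```text
[0.55179318 0.12565077 0.22557961] [-0.58882057 -0.35618724 -1.71974613] 9.9 0.3134709526793811
lock [362.58755256 211.50421788] tip [281.86613396 220.3714144 ]
[-7.62515986e-03  2.16784197e-01 -2.54105685e-05]
```

View pics/w9.png

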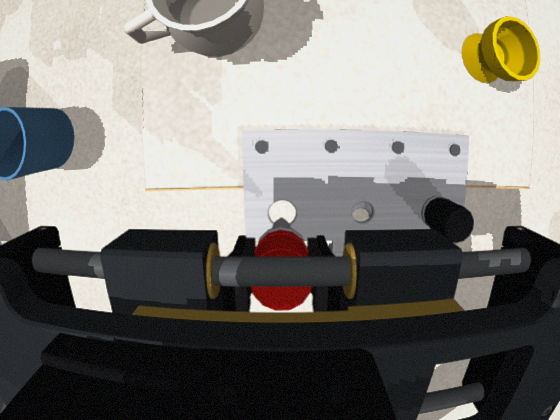

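The pin is held straight, with its tip at (282,222) as predicted and the lock hole at (362,211). I'll move it over the lock hole.

Call:
step_arm([
  [-0.002,0.08,0,0,0,0,1],
  [-0.004,0.15,0,0,0,0,1],
  [-0.006,0.2,0,0,0,0,1],
  [-0.007,0.217,0,0,0,0,1],
  [-0.007,0.217,0,0,0,0,1],
  [-0.007,0.217,0,0,0,0,1],
  [-0.007,0.217,0,0,0,0,1],
])

```text
time_s: 10.53
position: [0.5497, 0.0613, 0.2243]
tcp_rot: [[1.0, 0.008, -0.001], [0.008, -1.0, 0.001], [-0.001, -0.001, -1.0]]
force: [0.5, -0.1, -0.3]
opening: 0.31
grasp_force: 30.0
```

```bash
python3 - <<'E'
from h import *
s=read_state();c=capture('wrist');p=s['position'];print(p,s['force'],s['time_s'],s['opening'])
print('lock',wpix(c,s,[.5535,.0606,.115]),'lug8',wpix(c,s,[.5455,.0606,.108]),'tip',wpix(c,s,[p[0],p[1],p[2]-.0897]))
cv2.imwrite('pics/w10.png',cv2.resize(c['image'][150:250,210:350,::-1],None,fx=5,fy=5,interpolation=cv2.INTER_CUBIC))
E
```

```text
[0.54966061 0.06126418 0.22425721] [ 0.54648984 -0.14453992 -0.34125888] 10.5333 0.31009560712653034
lock [282.75724087 208.40220055] lug8 [282.62483818 215.90249821] tip [281.93352951 220.03865985]
```

View pics/w10.png

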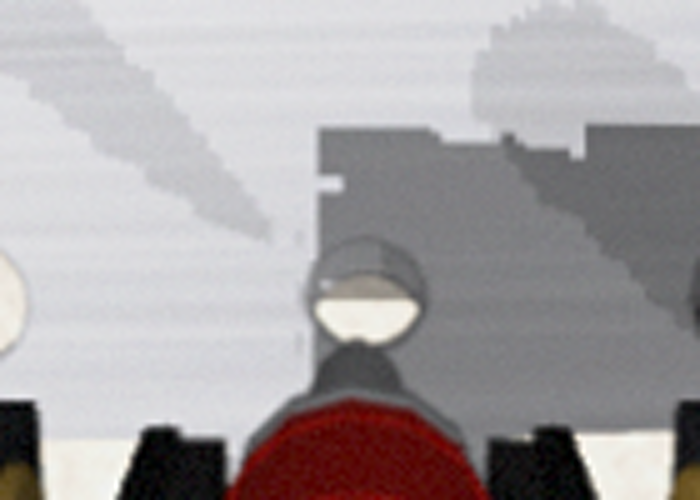

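The tip is at full-frame (281.6,218.4) and the hole at (283.4,208). That calls for about 1.3 mm in tool +y. In x, the tip is within 0.5 mm of the middle of the opening the two holes share. The tray sits at about 0.008.

Call:
step_arm([
  [0,0.0043,0,0,0,0,1],
  [0,0.0043,0.01,0,0,0,1],
  [0,0.0043,0.03,0,0,0,1],
  [0,0.0043,0.05,0,0,0,1],
  [0,0.0043,0.07,0,0,0,1],
  [0,0.0043,0.09,0,0,0,1],
  [0,0.0043,0.1,0,0,0,1],
  [0,0.0043,0.1,0,0,0,1],
])

```text
time_s: 11.25
position: [0.5494, 0.0592, 0.1936]
tcp_rot: [[1.0, 0.007, -0.002], [0.007, -1.0, 0.0], [-0.002, -0.0, -1.0]]
force: [0.0, -0.4, -0.7]
opening: 0.313
grasp_force: 30.0
```

Call:
step_arm([
  [0,0,0.005,0,0,0,1],
  [0,0,0.01,0,0,0,1],
  [0,0,0.015,0,0,0,1],
  [0,0,0.015,0,0,0,1],
])

```text
time_s: 11.58
position: [0.55, 0.0592, 0.1902]
tcp_rot: [[1.0, 0.007, -0.0], [0.007, -1.0, 0.0], [-0.0, -0.0, -1.0]]
force: [0.4, 0.6, -1.4]
opening: 0.315
grasp_force: 30.0
```

```bash
cat >f.py <<'E'
from h import *
F=[];M=[];p=[]
for i in range(4):
    s=read_state();capture('wrist');F.append(s['force']);p.append(s['position'])
print((1000*np.mean(p,0)).round(1),np.mean(F,0).round(2),'collar mm',(1000*s['position'][2]-146.7).round(1),s['grasp_force'],s['opening'],s['time_s'])
E
python3 f.py
```

```text
[550.   59.2 190.3] [ 0.47  0.47 -1.33] collar mm 43.7 29.967642975971103 0.31102348288280923 11.7333
```

Call:
step_arm([
  [0,-0.002,0.005,0,0,0,1],
  [0,-0.002,0.01,0,0,0,1],
  [0,-0.002,0.01,0,0,0,1],
  [0,-0.002,0.01,0,0,0,1],
])

```text
time_s: 12.12
position: [0.5501, 0.0599, 0.1872]
tcp_rot: [[1.0, 0.008, 0.0], [0.008, -1.0, 0.0], [0.0, -0.0, -1.0]]
force: [-0.2, 0.4, -2.5]
opening: 0.316
grasp_force: 30.0
```

```bash
python3 f.py
```

```text
[550.1  59.8 187.2] [ 0.5   0.5  -1.66] collar mm 40.5 29.966281419619918 0.3111134263272936 12.2667
```

Call:
step_arm([
  [0,0,0.005,0,0,0,1],
  [0,0,0.01,0,0,0,1],
  [0,0,0.01,0,0,0,1],
  [0,0,0.01,0,0,0,1],
])

```text
time_s: 12.65
position: [0.5502, 0.0598, 0.1842]
tcp_rot: [[1.0, 0.007, 0.0], [0.007, -1.0, -0.0], [0.0, 0.0, -1.0]]
force: [-0.1, -0.3, -0.9]
opening: 0.31
grasp_force: 30.0
```

```bash
python3 f.py
```

```text
[550.2  59.8 184.2] [ 0.04  0.2  -1.01] collar mm 37.5 29.96848102658987 0.3121697441519152 12.8
```

Call:
step_arm([
  [0,0,0.005,0,0,0,1],
  [0,0,0.01,0,0,0,1],
  [0,0,0.01,0,0,0,1],
  [0,0,0.01,0,0,0,1],
])

```text
time_s: 13.18
position: [0.5503, 0.0598, 0.1812]
tcp_rot: [[1.0, 0.007, 0.001], [0.007, -1.0, 0.0], [0.001, -0.0, -1.0]]
force: [1.1, 0.6, 0.2]
opening: 0.315
grasp_force: 30.0
```

```bash
python3 f.py
```

```text
[550.3  59.8 181.2] [ 1.62 -0.02 -0.67] collar mm 34.5 29.9683160148561 0.31494248493043514 13.3333
```

Call:
step_arm([
  [0,0,0.004,0,0,0,1],
  [0,0,0.007,0,0,0,1],
  [0,0,0.007,0,0,0,1],
  [0,0,0.007,0,0,0,1],
])

```text
time_s: 13.72
position: [0.5503, 0.0598, 0.1793]
tcp_rot: [[1.0, 0.008, 0.001], [0.008, -1.0, -0.0], [0.001, 0.0, -1.0]]
force: [2.6, -0.1, 0.4]
opening: 0.311
grasp_force: 30.0
```

```bash
python3 f.py
```

```text
[550.3  59.8 179.3] [2.09 0.3  0.36] collar mm 32.5 29.974237103015184 0.3137234802860289 13.8667
```

Call:
step_arm([
  [0.001,0,0.003,0,0,0,1],
  [0.002,0,0.007,0,0,0,1],
  [0.002,0,0.007,0,0,0,1],
  [0.002,0,0.007,0,0,0,1],
])

```text
time_s: 14.25
position: [0.5506, 0.0598, 0.1769]
tcp_rot: [[1.0, 0.007, -0.0], [0.007, -1.0, 0.0], [-0.0, -0.0, -1.0]]
force: [1.5, 0.0, 0.9]
opening: 0.314
grasp_force: 30.0
```

```bash
python3 f.py
```

```text
[550.6  59.8 176.9] [1.62 0.04 0.53] collar mm 30.2 29.973040921613574 0.3177504493749069 14.4
```

Call:
step_arm([
  [0.001,0,0.003,0,0,0,1],
  [0.002,0,0.007,0,0,0,1],
  [0.002,0,0.007,0,0,0,1],
  [0.002,0,0.007,0,0,0,1],
])

```text
time_s: 14.78
position: [0.551, 0.0598, 0.1747]
tcp_rot: [[1.0, 0.008, -0.001], [0.008, -1.0, 0.0], [-0.001, -0.0, -1.0]]
force: [1.7, -0.4, -0.4]
opening: 0.311
grasp_force: 30.0
```

```bash
python3 f.py
```

```text
[550.9  59.8 174.7] [1.37 0.01 0.24] collar mm 28.0 29.97155592776835 0.3127624089942905 14.9333
```

Call:
step_arm([
  [0.001,0,0.003,0,0,0,1],
  [0.002,0,0.007,0,0,0,1],
  [0.002,0,0.007,0,0,0,1],
  [0.002,0,0.007,0,0,0,1],
])

```text
time_s: 15.32
position: [0.5513, 0.0598, 0.1725]
tcp_rot: [[1.0, 0.008, -0.001], [0.008, -1.0, 0.0], [-0.001, -0.0, -1.0]]
force: [0.6, 0.4, -0.4]
opening: 0.311
grasp_force: 30.0
```

```bash
python3 f.py
```

```text
[551.3  59.8 172.6] [ 0.66 -0.21 -0.22] collar mm 25.9 29.96979831252247 0.3128275574295365 15.4667
```

Call:
step_arm([
  [0.001,0,0.003,0,0,0,1],
  [0.002,0,0.007,0,0,0,1],
  [0.002,0,0.007,0,0,0,1],
  [0.002,0,0.007,0,0,0,1],
])

```text
time_s: 15.85
position: [0.5518, 0.0599, 0.1704]
tcp_rot: [[1.0, 0.008, -0.002], [0.008, -1.0, 0.0], [-0.002, -0.0, -1.0]]
force: [-0.1, 0.2, -0.9]
opening: 0.315
grasp_force: 30.0
```

```bash
python3 f.py
```

```text
[551.8  59.9 170.4] [-1.06 -0.18 -1.18] collar mm 23.7 29.967254740186036 0.31367179099856785 16.0
```

Call:
step_arm([
  [0,0,0.003,0,0,0,1],
  [0,0,0.007,0,0,0,1],
  [0,0,0.007,0,0,0,1],
  [0,0,0.007,0,0,0,1],
])

```text
time_s: 16.38
position: [0.552, 0.0599, 0.1684]
tcp_rot: [[1.0, 0.008, -0.001], [0.008, -1.0, 0.0], [-0.001, -0.0, -1.0]]
force: [-1.9, 0.2, -1.2]
opening: 0.314
grasp_force: 30.0
```

```bash
python3 f.py
```

```text
[552.1  59.9 168.4] [-2.06  0.17 -1.56] collar mm 21.7 29.97214009054005 0.31092869012247043 16.5333
```

Call:
step_arm([
  [0,0,0.003,0,0,0,1],
  [0,0,0.005,0,0,0,1],
  [0,0,0.005,0,0,0,1],
  [0,0,0.005,0,0,0,1],
])

```text
time_s: 16.92
position: [0.5523, 0.0599, 0.1671]
tcp_rot: [[1.0, 0.008, -0.0], [0.008, -1.0, 0.0], [-0.0, -0.0, -1.0]]
force: [-2.3, -1.0, 0.0]
opening: 0.317
grasp_force: 30.0
```

```bash
python3 f.py
```

```text
[552.3  59.8 167.1] [-2.39 -0.1  -0.71] collar mm 20.4 29.979895781725645 0.3090599246225591 17.0667
```

Call:
step_arm([
  [-0.001,0,0.003,0,0,0,1],
  [-0.001,0,0.005,0,0,0,1],
  [-0.001,0,0.005,0,0,0,1],
  [-0.001,0,0.005,0,0,0,1],
])

```text
time_s: 17.45
position: [0.5522, 0.0598, 0.1657]
tcp_rot: [[1.0, 0.008, 0.0], [0.008, -1.0, 0.0], [0.0, 0.0, -1.0]]
force: [-1.9, -0.2, 0.3]
opening: 0.313
grasp_force: 30.0
```

```bash
python3 f.py
```

```text
[552.2  59.8 165.7] [-2.26  0.28  0.15] collar mm 19.0 29.984571528621018 0.3127031643232451 17.6
```

Call:
step_arm([
  [0,0,0.003,0,0,0,1],
  [0,0,0.005,0,0,0,1],
  [0,0,0.005,0,0,0,1],
  [0,0,0.005,0,0,0,1],
])

```text
time_s: 17.98
position: [0.5522, 0.0598, 0.1643]
tcp_rot: [[1.0, 0.008, 0.0], [0.008, -1.0, 0.0], [0.0, -0.0, -1.0]]
force: [-2.1, -0.1, 1.7]
opening: 0.313
grasp_force: 30.0
```

```bash
python3 f.py
```

```text
[552.2  59.8 164.3] [-2.34  0.53  2.21] collar mm 17.6 29.99444581568241 0.3117774278278462 18.1333
```

Call:
step_arm([
  [-0.001,0,0.003,0,0,0,1],
  [-0.001,0,0.005,0,0,0,1],
  [-0.001,0,0.005,0,0,0,1],
  [-0.001,0,0.005,0,0,0,1],
])

```text
time_s: 18.52
position: [0.5522, 0.0598, 0.163]
tcp_rot: [[1.0, 0.007, 0.001], [0.007, -1.0, 0.0], [0.001, -0.0, -1.0]]
force: [-2.9, 1.0, 4.5]
opening: 0.31
grasp_force: 30.0
```

```bash
python3 f.py
```

```text
[552.2  59.8 163. ] [-2.29  0.57  4.9 ] collar mm 16.3 30.006770775653422 0.3105255481631103 18.6667
```

Call:
step_arm([
  [-0.001,0,0.003,0,0,0,1],
  [-0.001,0,0.005,0,0,0,1],
  [-0.001,0,0.005,0,0,0,1],
  [-0.001,0,0.005,0,0,0,1],
])

```text
time_s: 19.05
position: [0.5523, 0.0598, 0.1619]
tcp_rot: [[1.0, 0.007, 0.002], [0.007, -1.0, 0.0], [0.002, -0.0, -1.0]]
force: [-2.0, 0.2, 7.5]
opening: 0.314
grasp_force: 30.0
```

```bash
python3 f.py
```

```text
[552.3  59.8 161.9] [-2.    0.68  7.17] collar mm 15.1 30.010442691855133 0.3159923443397716 19.2
```

Call:
step_arm([
  [-0.001,0,0.003,0,0,0,1],
  [-0.001,0,0.005,0,0,0,1],
  [-0.001,0,0.005,0,0,0,1],
  [-0.001,0,0.005,0,0,0,1],
])

```text
time_s: 19.58
position: [0.5523, 0.0599, 0.1609]
tcp_rot: [[1.0, 0.007, 0.003], [0.007, -1.0, 0.0], [0.003, 0.0, -1.0]]
force: [-2.5, 0.9, 10.4]
opening: 0.314
grasp_force: 30.0
```

```bash
python3 f.py
```

```text
[552.4  59.8 160.9] [-1.96  0.89  9.48] collar mm 14.2 30.013834722340107 0.31601091459059544 19.7333
```

Call:
step_arm([
  [0,0,0.003,0,0,0,1],
  [0,0,0.005,0,0,0,1],
  [0,0,0.005,0,0,0,1],
  [0,0,0.005,0,0,0,1],
])

```text
time_s: 20.12
position: [0.5525, 0.0599, 0.1599]
tcp_rot: [[1.0, 0.007, 0.004], [0.007, -1.0, -0.0], [0.004, 0.0, -1.0]]
force: [-2.4, 1.0, 12.1]
opening: 0.316
grasp_force: 30.0
```

```bash
python3 f.py
```

```text
[552.5  59.9 159.9] [-2.42  0.94 12.07] collar mm 13.2 30.015115714631975 0.3128569856327889 20.2667
```

Call:
step_arm([
  [0,0,-0.003,0,0,0,1],
  [0,0,-0.006,0,0,0,1],
  [0,0,-0.007,0,0,0,1],
  [0,0,-0.007,0,0,0,1],
])

```text
time_s: 20.65
position: [0.5522, 0.0598, 0.16]
tcp_rot: [[1.0, 0.007, 0.002], [0.007, -1.0, 0.0], [0.002, -0.0, -1.0]]
force: [2.5, 1.0, -0.1]
opening: 0.316
grasp_force: 30.0
```

```bash
python3 f.py
```

```text
[552.2  59.8 160.1] [ 2.71  1.87 -0.68] collar mm 13.4 29.96176365762949 0.31102269855383013 20.8
```

Push is relieved and the pin has stayed put. I'll open, then rise straight up.

Call:
step_arm([
  [0,0,0,0,0,0,-1],
  [0,0,0,0,0,0,-1],
  [0,0,0,0,0,0,-1],
  [0,0,0,0,0,0,-1],
  [0,0,0,0,0,0,-1],
  [0,0,-0.1,0,0,0,-1],
  [0,0,-0.25,0,0,0,-1],
  [0,0,-0.35,0,0,0,-1],
])

```text
time_s: 21.52
position: [0.5509, 0.0597, 0.2666]
tcp_rot: [[1.0, 0.008, -0.001], [0.008, -1.0, -0.0], [-0.001, 0.0, -1.0]]
force: [1.9, 0.1, -0.8]
opening: 0.836
grasp_force: 0.0
```

Call:
step_arm([
  [-0.25,0,0,0,0,0,-1],
  [-0.25,0,0,0,0,0,-1],
  [-0.25,0,0,0,0,0,-1],
  [-0.25,0,0,0,0,0,-1],
  [-0.25,0,0,0,0,0,-1],
  [-0.25,0,0,0,0,0,-1],
])

```text
time_s: 22.02
position: [0.4777, 0.059, 0.2655]
tcp_rot: [[1.0, 0.007, 0.002], [0.007, -1.0, -0.0], [0.002, 0.0, -1.0]]
force: [-0.7, -0.1, 0.5]
opening: 0.997
grasp_force: 0.0
```

```bash
python3 - <<'E'
from h import *
s=read_state();c=capture('wrist');p=s['position'];print(p,s['force'],s['time_s'],s['opening'])
for h in(.1715,.1665,.1765):print('knob top',wpix(c,s,[.5520,.0600,h]))
I=c['image'];g=cv2.cvtColor(I,cv2.COLOR_RGB2HSV);m=cv2.inRange(g,(0,150,60),(8,255,255))|cv2.inRange(g,(172,150,60),(180,255,255))
n,l,st,ce=cv2.connectedComponentsWithStats(m);i=1+np.argmax(st[1:,4]);print(st[i])
cv2.imwrite('pics/w11.png',I[:,:,::-1])
E
```

```text
[0.4777047  0.05899852 0.2655189 ] [-0.65950133 -0.13926959  0.50867526] 22.0167 0.9974679663720767
knob top [281.15690229 116.78021076]
knob top [281.14832793 117.0559687 ]
knob top [281.1658557  116.49230607]
[ 262   95   38   40 1167]
```

View pics/w11.png

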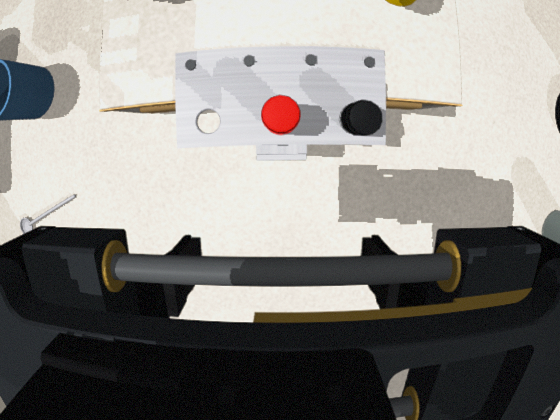

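The red pin stands upright in the lock hole at (281,115). The black pin is still parked at (362,117), and the lip at (281,155) is drawn in. I'll hand in.

```bash
python3 -c "
from rig import *
print(hand_in())"
```

```text
the job is handed in; nothing more can be done
None
```

The job is handed in (the judge gave no verdict): the tray is shut and the taper pin pressed to about 12 N and released, standing upright with its collar about 13 mm above the plate; nothing else was moved, and the arm is clear.

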